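Follow a loaf on the turning stand with the crust thermometer

TASK

Check the crust of the small round loaf on the revolving stand: pick up the thermometer, set the stand turning gently with a push on one of its posts (about one turn in six seconds, never faster than one in four), let it run free, and then keep the thermometer's nose over the middle of the loaf's top, upright and about 3 cm above it, for a good six seconds as it travels round. Touch the loaf with nothing, do not touch the stand while measuring, and leave the other things on the table alone. Finish holding the thermometer upright in the air, clear of everything, with the loaf still in its place on the stand.

Things in the scene. Friction and masses are not known exactly. Their poses are not given: they have to be found in the camera images.
- stand: Grey cast foot of the revolving stand, 170 mm wide, fixed to the table; origin on the table in the turning axis (vertical). It carries a free-running aluminium disc, 300 mm in diameter, 12 mm thick, its upper face 70 mm above the table, with three upright steel posts near its edge. The place and heading of the foot differ each time.
- turntable (a joint): Angle of the disc about the vertical axis, rad, growing counter-clockwise seen from above, without stops, any start value. Disc about 1.6 kg; its moment of inertia with the loaf is nominally 0.02 kg m2; bearing drag about 0.001 N m s/rad plus 0.0003 N m of dry friction, so that it coasts freely and loses half its speed in about 10 s (masses differ by up to 30 per cent).
- turntable_axis (a point): Centre of the disc's upper face, on the turning axis, 70 mm above the table.
- post0 (a point): Middle height of one of the three steel posts of the disc: 18 mm diameter, 45 mm tall from the disc's face (70 mm to 115 mm above the table; this point at 92.5 mm), 135 mm from the turning axis, 120 degrees apart (post0, post1, post2 counter-clockwise from above). It goes round with the disc.
- post1 (a point): Middle height of one of the three steel posts of the disc: 18 mm diameter, 45 mm tall from the disc's face (70 mm to 115 mm above the table; this point at 92.5 mm), 135 mm from the turning axis, 120 degrees apart (post0, post1, post2 counter-clockwise from above). It goes round with the disc.
- post2 (a point): Middle height of one of the three steel posts of the disc: 18 mm diameter, 45 mm tall from the disc's face (70 mm to 115 mm above the table; this point at 92.5 mm), 135 mm from the turning axis, 120 degrees apart (post0, post1, post2 counter-clockwise from above). It goes round with the disc.
- loaf: Small round brown loaf with a pale cross cut in its top, 84 mm diameter, 55 mm tall, about 0.35 kg, lying loose on the disc (it does not slip at these speeds), its middle 65 to 90 mm from the turning axis; origin at the centre of its underside, z up.
- loaf_crown (a point): Centre of the loaf's top, 55 mm above its underside (125 mm above the table).
- thermometer: Black contactless crust thermometer standing upright on its nose on the table, left of the stand: 125 mm tall, nose 36 mm diameter up to 22 mm, tapering to a round grip of 28 mm diameter from 36 mm to 121 mm above the nose end, 0.14 kg. Origin at the centre of the nose's flat end, z along the body away from the nose (up as it stands).
- thermometer_nose (a point): Centre of the thermometer's flat nose end (its sensor), the same point as the thermometer's origin.
- tin: Bystander: empty aluminium bread tin, 110 x 170 x 75 mm, to the right of the stand; leave alone. Origin at the centre of its underside.
- tin_loaf: Bystander: dark tin loaf, 100 x 150 x 75 mm, to the left of and beyond the stand; leave alone. Origin at the centre of its underside.
- timer: Bystander: blue kitchen timer, 30 x 60 x 60 mm, near on the right; leave alone. Origin at the centre of its underside.
Mind the look-alikes: they are no part of the job. Of the things shaped like the thermometer, the black one is meant.

How it is judged:
By the outcome, as a careful person would: the job done as asked, in the order asked, and still so for the second after the job is handed in, while the arm keeps its last pose, push and grip.
It also fails if it takes over 53 s, if anything falls off the work surface, if the arm or the gripper's body presses on something with over 40 N, if the wrist force passes 120 N, or if a joint passes its speed limit or range.

ROBOT

A 6-joint arm with a two-finger parallel gripper is mounted at the origin on the work surface. World frame = base frame: x ahead of the robot, y to its left, z up, the work surface at z = 0. Lengths are in m, angles in rad, forces in N, time in s.
With the tool pointing down it reaches from about 0.25 to 0.8 m from the base axis. Payload 3.9 kg.
Tool frame: the origin (TCP) lies midway between the tips of the shut fingers; the grasp point (between the pads) lies 19 mm behind it (robot.grasp_offset is the distance from the TCP to the grasp point, in m); z points along the fingers, y is the line along which they close (so a half turn about z gives the same grasp; the last joint's range is limited). The gripper opens to 85 mm and grips with 20 to 120 N. Pads are 22 mm wide; open, the fingers measure 114 mm over their backs; the gripper's body (76 mm by 85 mm) begins 54 mm behind the grasp point. The pads swing forward as they close: fully open they stand 13 mm farther back than shut.
Start: joints at [1.263, 0.26, -0.138, 1.173, 0, 1.571], TCP at [0.159, 0.5, 0.208] pointing down, gripper open.
Joint ranges: [-2.78, 2.78], [-0.83, 1.72], [-1.28, 1.37], [-1.9, 2.12], [-1.57, 1.48], [-3.14, 3.14]. Speed limits (rad/s): [2.57, 2.57, 3.14, 3.14, 3.14, 3.14].

INTERFACE

Orientations are given as a unit quaternion [x, y, z, w].
In Python, from station import robot, eyes gives the robot as it stands.
- The arm moves only by the shell command python3 -m pendant 'ROWS' [OPENING] [FORCE]. ROWS is JSON, a list of rows, each a list of 4 numbers: the shift along the world's x, y, z in units of 75 mm (1.0 is 75 mm), then the turn about the world's z in units of 0.5 rad (1.0 is 0.5 rad). A call has 1 to 8 rows; each row shifts and turns the commanded pose from where the row before left it; what a row does not reach is not made up. A row lasts 1/8 s, in which the tool goes at most 62.5 mm and 10.7 degrees, less where a joint would pass 70% of its speed; a pose out of reach is approached as far as the arm can. A call with a number of a shift or a turn outside -1 to 1 is refused whole. A call with a gripper value outside its range is refused whole. OPENING is the opening, from -1 (shut) to 1 (fully open), set as the call begins (- or left out, the last holds). The fingers move at their own pace and stop on an object; FORCE is the grip in N (left out, the last holds). Time passes only in rows, so rows that do not move let the fingers close. It gives the time, the measured TCP pose, the force, the opening and the grip force at its end, in the units of the state.
- robot.observe(): the state, without advancing time (a new reading comes with each control period).
- eyes.read_camera(name): name is "scene" or "top" or "wrist"; returns (picture, depth): 384x512x3 uint8, blue, green, red; 384x512 float32, m along the optical axis (not along the pixel's ray), 0 where there is no reading.
- eyes.calibration(name): a dict with "fx", "fy", "cx", "cy" (pixels), "distortion" ([k1, k2, p1, p2, k3] as OpenCV has them; the pictures are not rectified), "R" (3x3) and "t" (3): a world point X has camera coordinates R X + t. Camera axes: x right, y down, z forward; pixel columns grow to the right and rows downward; lengths in m; the calibration is good to about 2 mm. A picture is of the moment at which its call begins: read the wrist's pose just before it. calibration takes no time and is no camera call; for the wrist camera it gives the pose at the moment of the call.
- robot.sign_off(): hands the job in; it is judged then, once.
The state is a dict: "time_s": time; "q": joint angles; "qvel": joint speeds; "tau": joint torques, N m; "tool_pos": TCP position; "tool_rot": TCP orientation; "ft_force": force on the tool from outside, world axes, zero at the start; "torque": the same for the moment, N m; "width": opening from 0.0 (shut) to 1.0 (fully open); "grip_force": force on a finger pad.
Only numpy, scipy, OpenCV 4.12 (cv2) and the standard library are available. Lean on these libraries where they do the work, as an engineer would, in place of code of your own. Each camera call takes 0.05 s, during which the arm holds its last target. There are 200 camera calls.

## Working session

There is one attempt and no reset: what is moved stays moved. The work goes in short steps, Python scripts to look and compute and a shell command to move; the robot and the scene stay as the last step left them, time stands still between calls to the robot, and variables do not carry over. Pictures are saved under pics/ and viewed, at most 10 in all, crops included, and the job is handed in when it is done.

```bash
ls; mkdir -p pics
cat > h.py <<'E'
import numpy as np, cv2
from station import robot, eyes
def ray(c,u,v):
    K=np.array([[c["fx"],0,c["cx"]],[0,c["fy"],c["cy"]],[0,0,1.]])
    p=cv2.undistortPoints(np.array([[[u,v]]],float),K,np.array(c["distortion"],float))[0,0]
    return np.array([p[0],p[1],1.])
def at_z(c,u,v,z):
    R=np.array(c["R"]);t=np.array(c["t"]);o=-R.T@t;d=R.T@ray(c,u,v)
    return o+d*(z-o[2])/d[2]
def at_d(c,u,v,dep):
    R=np.array(c["R"]);t=np.array(c["t"]);return R.T@(ray(c,u,v)*dep-t)
def cloud(c,dep):
    K=np.array([[c["fx"],0,c["cx"]],[0,c["fy"],c["cy"]],[0,0,1.]])
    h,w=dep.shape;uv=np.stack(np.meshgrid(np.arange(w),np.arange(h)),-1).reshape(-1,1,2).astype(float)
    p=cv2.undistortPoints(uv,K,np.array(c["distortion"],float))[:,0]
    P=np.c_[p,np.ones(len(p))]*dep.reshape(-1,1)
    return ((P-np.array(c["t"]))@np.array(c["R"])).reshape(h,w,3)
E
python3 - <<'E'
from h import *
for n in("scene","top"):
    i,d=eyes.read_camera(n);c=eyes.calibration(n)
    cv2.imwrite(f"pics/{n}0.png",i);np.savez(f"{n}0.npz",i=i,d=d)
    print(n,c["fx"],c["cx"],c["cy"],-np.array(c["R"]).T@np.array(c["t"]))
s=robot.observe();print(s["time_s"],s["tool_pos"],s["tool_rot"])
E
```

```text
pics
scene 497.6357047252982 254.8723393265822 195.41801477964162 [1.32564456 0.54612594 1.17270254]
top 452.26437056270345 255.28545850528974 189.42722735018768 [ 0.33738278 -0.07202452  1.61323465]
0.1 [0.15883141 0.49968064 0.20703055] [ 1.53270742e-01  9.88183809e-01 -9.06068169e-04 -1.33183249e-04]
```

View pics/top0.png

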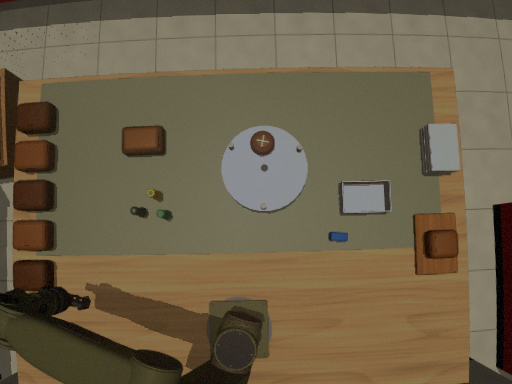

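View pics/scene0.png

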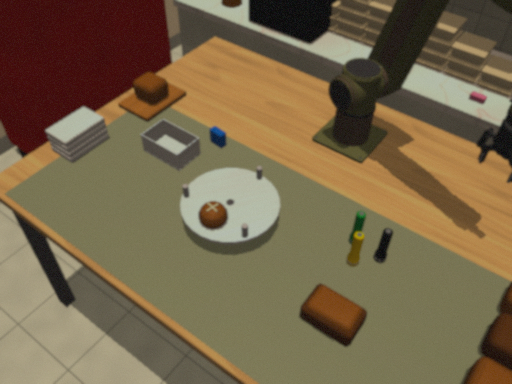

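Three upright things are shaped like the thermometer in the top view: black at (136,211), yellow at (153,193) and green at (163,214). The black one fits the description. The disc is around (264,168), the loaf with its pale cross at (262,143), and the posts at about (232,148), (299,150) and (264,206). I'll confirm with an enlarged crop.

Run:
```python
from h import *
T=np.load("top0.npz");i=T["i"];d=T["d"]
a=cv2.resize(i[175:235,115:195],None,fx=5,fy=5,interpolation=cv2.INTER_CUBIC)
b=cv2.resize(i[120:220,214:314],(400,400),interpolation=cv2.INTER_CUBIC)
o=np.zeros((400,800,3),np.uint8);o[:300,:400]=a;o[:,400:]=b
cv2.imwrite("pics/crop1.png",o)
c=eyes.calibration("top")
W=cloud(c,d);S=np.load("scene0.npz");c2=eyes.calibration("scene");W2=cloud(c2,S["d"])
hsv=cv2.cvtColor(i,cv2.COLOR_BGR2HSV)
for nm,(u,v),z in(("black",(136,211),.125),("yel",(153,193),.125),("green",(163,214),.125),("axis",(264,168),.07),("loaf",(262,143),.125),("p",(232,148),.115),("p",(299,150),.115),("p",(264,206),.115)):
    print(nm,at_z(c,u,v,z).round(4),W[v,u].round(3))
# disc fit
m=(abs(W[...,2]-.07)<.008)&(hsv[...,1]<60)&(hsv[...,2]>110)
n,l,st,ce=cv2.connectedComponentsWithStats(m.astype(np.uint8));k=1+st[1:,4].argmax()
cn=cv2.findContours((l==k).astype(np.uint8),0,cv2.CHAIN_APPROX_NONE)[0]
cn=max(cn,key=len)[:,0];P=np.array([at_z(c,*p,.07)[:2] for p in cv2.convexHull(cn)[:,0]])
print("disc",cv2.minEnclosingCircle(P.astype(np.float32)))
# height-based clusters in both views
for nm,w in(("top",W),("scene",W2)):
  for lab,(x0,x1,y0,y1),zr in(("therm",(.3,.5,.3,.5),(.115,.14)),("loaf",(.4,.8,-.3,.1),(.085,.14))):
    mm=(w[...,2]>zr[0])&(w[...,2]<zr[1])&(w[...,0]>x0)&(w[...,0]<x1)&(w[...,1]>y0)&(w[...,1]<y1)
    n,l,st,ce=cv2.connectedComponentsWithStats(mm.astype(np.uint8))
    for k in range(1,n):
        if st[k,4]>3:print(nm,lab,ce[k].round(1),st[k,4],w[l==k].mean(0).round(4),w[l==k][:,2].max().round(3))
```

```text
black [0.4214 0.3279 0.125 ] [0.421 0.327 0.129]
yel [0.4803 0.2698 0.125 ] [0.48  0.269 0.13 ]
green [0.4095 0.2364 0.125 ] [0.409 0.236 0.129]
axis [ 0.5625 -0.1035  0.07  ] [ 0.563 -0.104  0.068]
loaf [ 0.6392 -0.098   0.125 ] [ 0.64  -0.098  0.121]
p [0.6267 0.0032 0.115 ] [0.632 0.005 0.087]
p [ 0.6143 -0.2221  0.115 ] [ 0.617 -0.223  0.102]
p [ 0.4287 -0.0992  0.115 ] [ 0.429 -0.099  0.116]
disc ((0.5645307302474976, -0.10455692559480667), 0.15016642212867737)
top therm [134.3 210.5] 51 [0.423  0.334  0.1247] 0.131
top loaf [262.3 142.5] 471 [ 0.6428 -0.0992  0.1158] 0.134
top loaf [230.8 145.6] 28 [0.6361 0.0076 0.1099] 0.123
top loaf [299.4 147.7] 32 [ 0.6231 -0.2242  0.1104] 0.125
top loaf [263.1 206. ] 23 [ 0.4287 -0.0961  0.1146] 0.122
scene therm [387.4 232.4] 78 [0.4278 0.3379 0.1228] 0.129
scene loaf [258.5 171. ] 60 [ 0.4335 -0.0932  0.1034] 0.118
scene loaf [184.8 188.8] 60 [ 0.6275 -0.2214  0.1037] 0.117
scene loaf [212.2 214.1] 608 [ 0.6584 -0.0887  0.1112] 0.129
scene loaf [243.9 228.8] 72 [0.6416 0.0112 0.1039] 0.119
```

View pics/crop1.png

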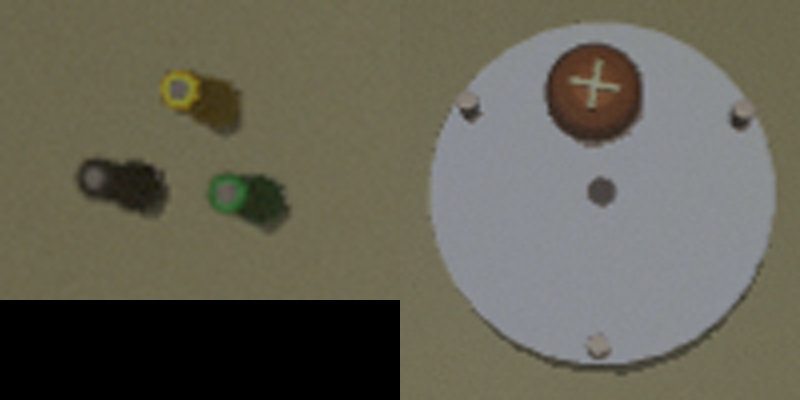

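The crop confirms it: the black body with a grey cap is at crop (95,180), which is full-picture (134,211), apart from the yellow and the green. The loaf's cross is at crop (595,85), so about (262.5,141). I'll move above the black one, turning the closing line to about 20°, clear of both look-alikes.

```bash
python3 -m pendant '[[0.5,-0.32,0,-0.26],[0.5,-0.32,0,-0.26],[0.5,-0.32,0,-0.26],[0.5,-0.32,0,-0.26],[0.5,-0.32,0,-0.26],[0.5,-0.31,0,-0.26],[0.5,-0.31,0,-0.26],[0,0,0,0]]' 1 60
python3 - <<'E'
from h import *
s=robot.observe();c=eyes.calibration("wrist");i,d=eyes.read_camera("wrist")
cv2.imwrite("pics/w1.png",i);np.savez("w1.npz",i=i,d=d,R=c["R"],t=c["t"])
W=cloud(c,d)
m=(W[...,2]>.115)&(W[...,2]<.135)
n,l,st,ce=cv2.connectedComponentsWithStats(m.astype(np.uint8))
for k in range(1,n):
    if st[k,4]>40:print(ce[k],st[k,4],W[l==k].mean(0).round(4),i[l==k].mean(0).round())
print(s["time_s"],s["tool_pos"],s["tool_rot"])
E
```

```text
time_s: 1.1
tool_pos: [0.4235, 0.3322, 0.2072]
tool_rot: [0.574, 0.819, -0.0, 0.0]
ft_force: [-1.3, -0.6, -0.2]
width: 0.998
grip_force: 0.0
[254.32376396 181.60606061] 627 [0.4209 0.3382 0.1248] [33. 35. 37.]
[287.21092279 247.05649718] 531 [0.478  0.2824 0.1243] [ 65. 182. 201.]
[216.23339658 252.08159393] 527 [0.4096 0.2511 0.1242] [ 75. 141.  70.]
1.1 [0.42353925 0.33215891 0.2071798 ] [ 5.73767478e-01  8.19018152e-01 -3.50276622e-04  1.59461241e-04]
```

View pics/w1.png

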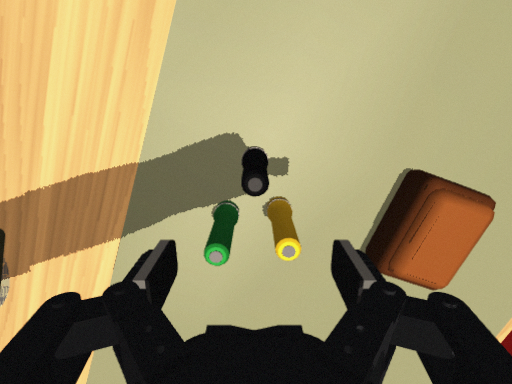

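The wrist view shows the black one at (254,182), with its neighbours clear of the finger line; its top is at about (0.4215,0.3365). I'll correct for that, descend and grip.

```bash
python3 -m pendant '[[-0.03,0.06,-0.2,0],[0,0,-0.4,0],[0,0,-0.4,0],[0,0,-0.4,0],[0,0,-0.3,0],[0,0,-0.2,0],[0,0,-0.05,0],[0,0,0,0]]'; python3 -m pendant '[[0,0,0,0],[0,0,0,0],[0,0,0,0],[0,0,0,0],[0,0,0,0],[0,0,0,0]]' -1 60
```

```text
time_s: 2.15
tool_pos: [0.4192, 0.3388, 0.0617]
tool_rot: [0.572, 0.82, 0.0, 0.0]
ft_force: [0.2, 0.4, -0.1]
width: 1.001
grip_force: 0.0
time_s: 2.9
tool_pos: [0.4197, 0.3386, 0.062]
tool_rot: [0.572, 0.82, 0.0, 0.0]
ft_force: [-0.0, -0.7, 4.8]
width: 0.312
grip_force: 58.8
```

```bash
python3 -m pendant '[[0,0,0.3,0],[0,0,0.6,0],[0,0,0.7,0],[0,0,0.7,0],[0,-0.4,0.1,0],[0,-0.8,0,0],[0,-0.8,0,0],[0,-0.8,0,0]]'; python3 -m pendant '[[0,-0.8,0,0],[0,-0.6,0,0],[0,-0.3,0,0],[0,0,0,0],[0,0,0,0]]'
python3 - <<'E'
from h import *
for n in("wrist","scene"):
    i,d=eyes.read_camera(n);cv2.imwrite(f"pics/{n}2.png",i)
    if n=="scene":c=eyes.calibration(n)
W=cloud(c,d);s=robot.observe();p=s["tool_pos"];print(s["time_s"],p,s["width"])
m=(np.hypot(W[...,0]-p[0],W[...,1]-p[1])<.05)&(W[...,2]>.1)&(W[...,2]<.45)
for z in np.arange(p[2]-.07,p[2]+.0,.01):
    q=W[m&(abs(W[...,2]-z)<.005)]
    if len(q):print(round(z,3),len(q),np.median(q,0).round(4))
print(W[m][:,2].min())
i=cv2.imread("pics/scene2.png");u,v=np.where(m)[1].mean(),np.where(m)[0].mean();u=int(u);v=int(v)
cv2.imwrite("pics/sc2.png",cv2.resize(i[max(0,v-60):v+60,max(0,u-80):u+80],None,fx=4,fy=4,interpolation=cv2.INTER_CUBIC))
E
```

```text
time_s: 3.9
tool_pos: [0.4185, 0.1265, 0.2408]
tool_rot: [0.572, 0.821, -0.001, -0.0]
ft_force: [0.9, -0.9, -1.7]
width: 0.311
grip_force: 59.4
time_s: 4.53
tool_pos: [0.419, 0.0013, 0.2411]
tool_rot: [0.572, 0.82, -0.0, -0.001]
ft_force: [-1.2, -0.6, -2.0]
width: 0.31
grip_force: 59.4
4.625 [0.41913965 0.001686   0.24127915] 0.31229791979029264
0.181 17 [0.4378 0.0084 0.1834]
0.191 35 [0.4363 0.0086 0.191 ]
0.201 44 [0.434  0.0082 0.2025]
0.211 30 [0.4337 0.0055 0.2122]
0.221 31 [0.4328 0.0055 0.2211]
0.231 25 [0.4323 0.0057 0.2299]
0.241 28 [0.4332 0.003  0.2418]
0.1798466945328721
```

View pics/sc2.png

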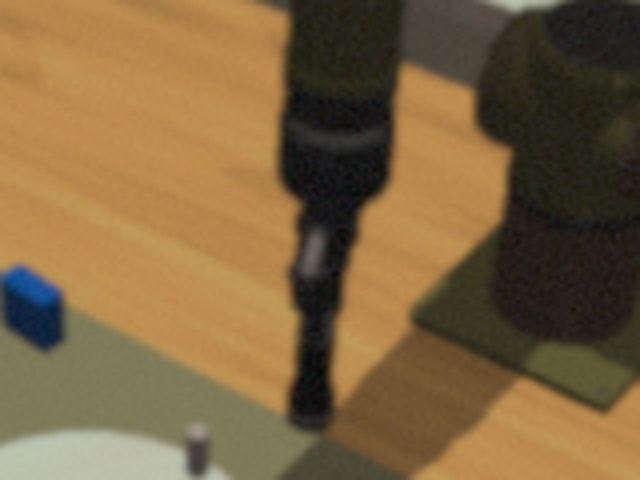

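The scene view shows the thermometer upright in the grip, nose end at crop (310,415), z about 0.18 m. I'll go down beside the near post, on its left side.

```bash
python3 -m pendant '[[0.05,0,-0.3,0],[0.05,0,-0.4,0],[0.05,0,-0.35,0],[0,-0.1,-0.14,0],[0,-0.25,0,0],[0,-0.25,0,0],[0,-0.1,0,0],[0,0,0,0]]'
python3 - <<'E'
from h import *
i,d=eyes.read_camera("top");c=eyes.calibration("top");W=cloud(c,d);s=robot.observe();print(s["tool_pos"],s["ft_force"])
m=(W[...,2]>.095)&(W[...,2]<.13)&(np.hypot(W[...,0]-.5645,W[...,1]+.1046)<.16)
n,l,st,ce=cv2.connectedComponentsWithStats(m.astype(np.uint8))
for k in range(1,n):
    if st[k,4]>5:print(ce[k].round(1),st[k,4],at_z(c,*ce[k],.115).round(4))
cv2.imwrite("pics/t3.png",cv2.resize(i[100:240,180:360],None,fx=4,fy=4))
E
```

```text
time_s: 5.62
tool_pos: [0.4308, -0.0518, 0.1527]
tool_rot: [0.572, 0.82, 0.0, 0.0]
ft_force: [-0.3, 0.4, -2.0]
width: 0.313
grip_force: 59.4
[ 0.43069529 -0.05144169  0.1525987 ] [ 0.0030264   0.71941872 -1.42156479]
[262.3 142.3] 450 [ 0.6436 -0.0992  0.115 ]
[230.5 145.2] 26 [0.6363 0.008  0.115 ]
[299.5 147.4] 28 [ 0.6233 -0.2242  0.115 ]
```

View pics/t3.png

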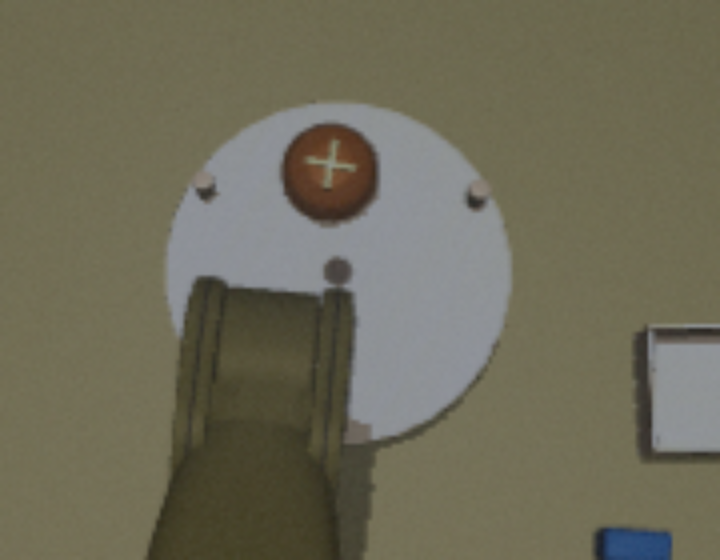

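The view shows the disc unmoved, loaf cross at crop (330,165) and the near post at crop (358,430), right of the gripper. I'll push it counter-clockwise, gently ramped along the circle, then retract.

```bash
python3 -m pendant '[[0,-0.12,0,0],[0,-0.12,0,0],[0,-0.14,0,0],[0.01,-0.17,0,0],[0.03,-0.2,0,0],[0.06,-0.21,0,0],[0.09,-0.21,0,0],[0.11,-0.2,0,0]]'; python3 -m pendant '[[-0.05,0.05,0.05,0],[-0.3,0.2,0.2,0],[-0.3,0.2,0.4,0],[-0.2,0.1,0.5,0],[0,0,0.2,0]]'
cat > trk.py <<'E'
from h import *
import time,json
A=np.array([.5645,-.1046])
def shot():
    s=robot.observe();i,d=eyes.read_camera("top");c=eyes.calibration("top");W=cloud(c,d)
    p=s["tool_pos"];t=s["time_s"];r=np.hypot(W[...,0]-A[0],W[...,1]-A[1])
    m=(W[...,2]>.095)&(W[...,2]<.135)&(r<.16)
    n,l,st,ce=cv2.connectedComponentsWithStats(m.astype(np.uint8));o=[]
    for k in range(1,n):
        if st[k,4]>8:
            q=at_z(c,*ce[k],.115)[:2]-A
            o.append((st[k,4],round(float(np.hypot(*q)),4),round(float(np.degrees(np.arctan2(q[1],q[0]))),1)))
    return t,p,o,i
E
python3 - <<'E'
from trk import *
for k in range(5):
    t,p,o,i=shot();print(round(t,3),p.round(4),o)
E
```

```text
time_s: 6.68
tool_pos: [0.4537, -0.1558, 0.1523]
tool_rot: [0.572, 0.82, 0.0, 0.0]
ft_force: [0.2, 0.9, -1.7]
width: 0.317
grip_force: 59.4
time_s: 7.3
tool_pos: [0.3886, -0.1123, 0.2559]
tool_rot: [0.571, 0.821, 0.001, 0.001]
ft_force: [0.7, 0.2, -1.7]
width: 0.312
grip_force: 59.4
7.3 [ 0.3886 -0.1123  0.2559] [(np.int32(27), 0.1328, 15.9), (np.int32(474), 0.0823, 84.5), (np.int32(27), 0.1337, -104.9), (np.int32(24), 0.1357, 136.3)]
7.35 [ 0.39   -0.1129  0.2571] [(np.int32(29), 0.133, 19.0), (np.int32(475), 0.0825, 87.3), (np.int32(26), 0.134, -101.8), (np.int32(24), 0.1356, 138.8)]
7.4 [ 0.3901 -0.113   0.2556] [(np.int32(27), 0.1336, 21.7), (np.int32(466), 0.0831, 90.5), (np.int32(26), 0.1345, -98.9), (np.int32(23), 0.1361, 141.9)]
7.45 [ 0.3896 -0.1129  0.2543] [(np.int32(27), 0.1333, 25.0), (np.int32(471), 0.0831, 93.3), (np.int32(28), 0.1343, -95.8), (np.int32(21), 0.1353, 144.9)]
7.5 [ 0.3891 -0.1129  0.2534] [(np.int32(26), 0.1335, 28.1), (np.int32(473), 0.0833, 96.4), (np.int32(28), 0.1341, -92.9), (np.int32(25), 0.1356, 148.1)]
```

Running at about 60°/s, one turn in six seconds, and released. Next: a tracker that predicts the loaf from the posts and works out the rows.

```bash
cat > plan.py <<'E'
import sys
from trk import *
from scipy.optimize import least_squares
LOG="log.json"; OFF=np.array([.002,-.0022]); REL=np.radians(67); R=.082; ZT=.217; T0=7.3
def th(p,t):
    k=p[2];x=np.asarray(t)-T0;b=.3
    return p[0]+(p[1]+b)*(1-np.exp(-k*x))/k-b*x
def fit(L):
    L=np.array(L)
    return least_squares(lambda p:np.r_[(th(p,L[:,0])-L[:,1])/.007,(p[2]-.05)/.015],[np.radians(15.6),1.04,.05],loss="soft_l1").x
try: L=json.load(open(LOG))
except Exception: L=[[7.3,np.radians(15.7)],[7.35,np.radians(18.7)],[7.4,np.radians(21.5)],[7.45,np.radians(24.7)],[7.5,np.radians(27.8)]]
p=fit(L);nshot=int(sys.argv[1]);N=int(sys.argv[2]);settle=len(sys.argv)>3
for _ in range(nshot):
    t,_p,o,i=shot();pr=th(p,t)
    for a,r,g in o:
        if a<60 and .12<r<.15:
            q=np.array([r*np.cos(np.radians(g))+.0014,r*np.sin(np.radians(g))]);g=np.arctan2(q[1],q[0])
            e=(g-pr+np.pi/3)%(2*np.pi/3)-np.pi/3
            if abs(e)<.12:L.append([t,float(pr+e)]);print("res deg",round(np.degrees(e),1))
p=fit(L);json.dump(L,open(LOG,"w"))
s=robot.observe();t=s["time_s"];c=s["tool_pos"]
tgt=lambda t:np.r_[A+R*np.array([np.cos(th(p,t)+REL),np.sin(th(p,t)+REL)])-OFF,ZT]
e=c-tgt(t);print("t",round(t,3),"w",round((th(p,t+.01)-th(p,t))/.01,3),"k",p[2].round(3),"err mm",(e*1000).round(1),"loaf deg",np.degrees(th(p,t)+REL).round(0))
cur=c.copy();rows=[]
for k in range(1,N+1):
    f=k/N; f=f*f*(3-2*f) if settle else 1
    g=tgt(t+.125*k);w=c+(g-c)*f if settle else g
    d=np.round((w-cur)/.075,2);cur=cur+d*.075;rows.append([*d.tolist(),0])
for j in range(0,N,8):print(json.dumps(rows[j:j+8]))
E
python3 plan.py 1 12 s
```

```text
res deg 0.3
res deg -0.1
res deg -0.2
t 7.6 w 1.039 k 0.05 err mm [-158.7  -91.1   35.6] loaf deg 101.0
[[0.04, 0.02, -0.01, 0], [0.1, 0.06, -0.03, 0], [0.13, 0.09, -0.03, 0], [0.15, 0.08, -0.05, 0], [0.15, 0.08, -0.06, 0], [0.15, 0.06, -0.06, 0], [0.13, 0.02, -0.06, 0], [0.11, -0.01, -0.05, 0]]
[[0.1, -0.05, -0.05, 0], [0.08, -0.08, -0.04, 0], [0.06, -0.11, -0.02, 0], [0.03, -0.13, -0.01, 0]]
```

```bash
python3 -m pendant '[[0.04,0.02,-0.01,0],[0.1,0.06,-0.03,0],[0.13,0.09,-0.03,0],[0.15,0.08,-0.05,0],[0.15,0.08,-0.06,0],[0.15,0.06,-0.06,0],[0.13,0.02,-0.06,0],[0.11,-0.01,-0.05,0]]' | head -2;  python3 -m pendant '[[0.1,-0.05,-0.05,0],[0.08,-0.08,-0.04,0],[0.06,-0.11,-0.02,0],[0.03,-0.13,-0.01,0]]' | head -2; python3 plan.py 1 8
```

```text
time_s: 8.6
tool_pos: [0.4619, -0.0831, 0.2269]
time_s: 9.1
tool_pos: [0.4817, -0.1117, 0.2182]
res deg 0.9
res deg 0.4
res deg 0.8
t 9.15 w 0.948 k 0.048 err mm [0.4 2.6 1.2] loaf deg 189.0
[[0.02, -0.16, -0.02, 0], [0.04, -0.12, 0.0, 0], [0.06, -0.12, 0.0, 0], [0.07, -0.1, 0.0, 0], [0.08, -0.1, 0.0, 0], [0.09, -0.09, 0.0, 0], [0.09, -0.07, 0.0, 0], [0.11, -0.06, 0.0, 0]]
```

```bash
python3 -m pendant '[[0.02,-0.16,-0.02,0],[0.04,-0.12,0,0],[0.06,-0.12,0,0],[0.07,-0.1,0,0],[0.08,-0.1,0,0],[0.09,-0.09,0,0],[0.09,-0.07,0,0],[0.11,-0.06,0,0]]' | head -2; python3 plan.py 1 16
```

```text
time_s: 10.15
tool_pos: [0.5241, -0.1727, 0.2167]
res deg 0.9
t 10.2 w 0.906 k 0.04 err mm [-2.9  3.7 -0.4] loaf deg 245.0
[[0.15, -0.09, 0.0, 0], [0.12, -0.04, 0.0, 0], [0.12, -0.01, 0.0, 0], [0.12, -0.01, 0.0, 0], [0.12, 0.01, 0.0, 0], [0.12, 0.02, 0.0, 0], [0.11, 0.04, 0.0, 0], [0.11, 0.04, 0.0, 0]]
[[0.1, 0.06, 0.0, 0], [0.1, 0.06, 0.0, 0], [0.09, 0.08, 0.0, 0], [0.07, 0.08, 0.0, 0], [0.07, 0.09, 0.0, 0], [0.06, 0.1, 0.0, 0], [0.05, 0.1, 0.0, 0], [0.03, 0.11, 0.0, 0]]
```

```bash
python3 -m pendant '[[0.15,-0.09,0,0],[0.12,-0.04,0,0],[0.12,-0.01,0,0],[0.12,-0.01,0,0],[0.12,0.01,0,0],[0.12,0.02,0,0],[0.11,0.04,0,0],[0.11,0.04,0,0]]' | head -2; python3 -m pendant '[[0.1,0.06,0,0],[0.1,0.06,0,0],[0.09,0.08,0,0],[0.07,0.08,0,0],[0.07,0.09,0,0],[0.06,0.1,0,0],[0.05,0.1,0,0],[0.03,0.11,0,0]]'|head -2; python3 plan.py 1 16
python3 - <<'E'
E
```

```text
time_s: 11.2
tool_pos: [0.5968, -0.1751, 0.2168]
time_s: 12.2
tool_pos: [0.6392, -0.1239, 0.2168]
res deg 0.2
res deg 0.2
t 12.25 w 0.812 k 0.04 err mm [-2.7 -0.8 -0.2] loaf deg 346.0
[[0.06, 0.12, 0.0, 0], [0.01, 0.11, 0.0, 0], [-0.0, 0.11, 0.0, 0], [-0.02, 0.11, 0.0, 0], [-0.02, 0.1, 0.0, 0], [-0.03, 0.1, 0.0, 0], [-0.04, 0.1, 0.0, 0], [-0.05, 0.09, 0.0, 0]]
[[-0.06, 0.09, 0.0, 0], [-0.07, 0.08, 0.0, 0], [-0.07, 0.07, 0.0, 0], [-0.08, 0.07, 0.0, 0], [-0.09, 0.05, 0.0, 0], [-0.08, 0.05, 0.0, 0], [-0.1, 0.04, 0.0, 0], [-0.09, 0.03, 0.0, 0]]
```

```bash
python3 -m pendant '[[0.06,0.12,0,0],[0.01,0.11,0,0],[0,0.11,0,0],[-0.02,0.11,0,0],[-0.02,0.1,0,0],[-0.03,0.1,0,0],[-0.04,0.1,0,0],[-0.05,0.09,0,0]]' | head -2; python3 -m pendant '[[-0.06,0.09,0,0],[-0.07,0.08,0,0],[-0.07,0.07,0,0],[-0.08,0.07,0,0],[-0.09,0.05,0,0],[-0.08,0.05,0,0],[-0.1,0.04,0,0],[-0.09,0.03,0,0]]'|head -2
python3 - <<'E'
from h import *
i,d=eyes.read_camera("scene");cv2.imwrite("pics/m.png",cv2.resize(i[100:260,140:320],None,fx=3.5,fy=3.5,interpolation=cv2.INTER_CUBIC))
E
python3 plan.py 1 16
```

```text
time_s: 13.25
tool_pos: [0.632, -0.061, 0.2168]
time_s: 14.25
tool_pos: [0.5838, -0.0253, 0.2168]
res deg -0.0
res deg -0.1
t 14.35 w 0.722 k 0.04 err mm [ 4.5 -3.2 -0. ] loaf deg 438.0
[[-0.16, 0.06, 0.0, 0], [-0.09, 0.0, 0.0, 0], [-0.1, 0.0, 0.0, 0], [-0.1, -0.01, 0.0, 0], [-0.09, -0.02, 0.0, 0], [-0.09, -0.02, 0.0, 0], [-0.09, -0.04, 0.0, 0], [-0.08, -0.04, 0.0, 0]]
[[-0.08, -0.05, 0.0, 0], [-0.08, -0.05, 0.0, 0], [-0.07, -0.06, 0.0, 0], [-0.06, -0.07, 0.0, 0], [-0.06, -0.07, 0.0, 0], [-0.05, -0.07, 0.0, 0], [-0.04, -0.08, 0.0, 0], [-0.04, -0.08, 0.0, 0]]
```

View pics/m.png

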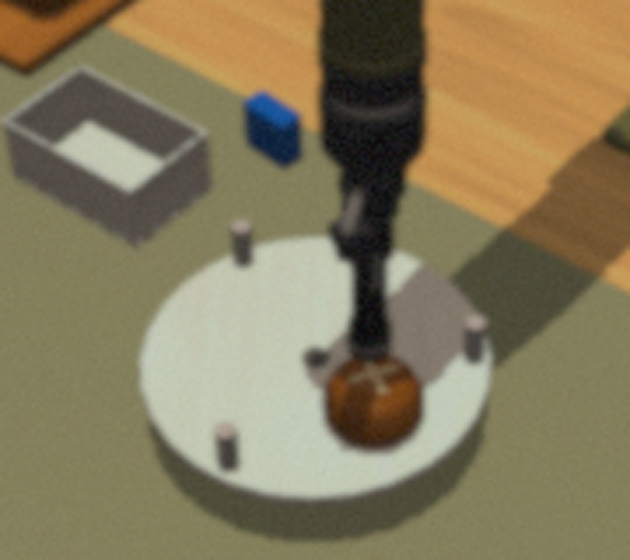

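The scene view shows the nose at crop (368,350), just above the cross at (375,375), about 3 cm up, upright and clear of the posts. I'll keep going.

```bash
python3 -m pendant '[[-0.16,0.06,0,0],[-0.09,0,0,0],[-0.1,0,0,0],[-0.1,-0.01,0,0],[-0.09,-0.02,0,0],[-0.09,-0.02,0,0],[-0.09,-0.04,0,0],[-0.08,-0.04,0,0]]' | head -2; python3 -m pendant '[[-0.08,-0.05,0,0],[-0.08,-0.05,0,0],[-0.07,-0.06,0,0],[-0.06,-0.07,0,0],[-0.06,-0.07,0,0],[-0.05,-0.07,0,0],[-0.04,-0.08,0,0],[-0.04,-0.08,0,0]]'|head -2; python3 plan.py 1 16
```

```text
time_s: 15.35
tool_pos: [0.5239, -0.0309, 0.2168]
time_s: 16.35
tool_pos: [0.4882, -0.0709, 0.2168]
res deg 0.5
res deg 0.7
res deg 0.1
t 16.4 w 0.644 k 0.04 err mm [ 1.7  1.4 -0.2] loaf deg 519.0
[[-0.05, -0.1, 0.0, 0], [-0.02, -0.09, 0.0, 0], [-0.02, -0.08, 0.0, 0], [-0.01, -0.09, 0.0, 0], [0.0, -0.08, 0.0, 0], [0.01, -0.09, 0.0, 0], [0.01, -0.08, 0.0, 0], [0.02, -0.08, 0.0, 0]]
[[0.02, -0.08, 0.0, 0], [0.03, -0.08, 0.0, 0], [0.04, -0.07, 0.0, 0], [0.04, -0.07, 0.0, 0], [0.04, -0.07, 0.0, 0], [0.05, -0.06, 0.0, 0], [0.06, -0.06, 0.0, 0], [0.05, -0.05, 0.0, 0]]
```

```bash
python3 -m pendant '[[-0.05,-0.1,0,0],[-0.02,-0.09,0,0],[-0.02,-0.08,0,0],[-0.01,-0.09,0,0],[0,-0.08,0,0],[0.01,-0.09,0,0],[0.01,-0.08,0,0],[0.02,-0.08,0,0]]' | head -2; python3 -m pendant '[[0,-0.05,0.2,0],[0,0,0.4,0],[-0.2,0,0.4,0],[-0.3,0,0.3,0],[-0.3,0,0.2,0],[-0.3,0,0.1,0],[-0.1,0,0,0],[0,0,0,0]]'; python3 -m pendant '[[0,0,0,0],[0,0,0,0],[0,0,0,0],[0,0,0,0]]' |head -2
python3 - <<'E'
from trk import *
for k in range(2):
    t,p,o,i=shot();print(t,p.round(3),o)
i,d=eyes.read_camera("scene");cv2.imwrite("pics/f.png",i)
E
```

```text
time_s: 17.4
tool_pos: [0.4839, -0.1226, 0.2168]
time_s: 18.4
tool_pos: [0.3938, -0.126, 0.3366]
tool_rot: [0.572, 0.82, 0.0, 0.0]
ft_force: [0.3, -0.4, -1.6]
width: 0.311
grip_force: 59.5
time_s: 18.9
tool_pos: [0.394, -0.1259, 0.3366]
18.9 [ 0.394 -0.126  0.337] [(np.int32(25), 0.1349, 58.1), (np.int32(29), 0.1334, -63.2), (np.int32(233), 0.0827, -105.6)]
18.95 [ 0.394 -0.126  0.337] [(np.int32(28), 0.1342, -61.1), (np.int32(27), 0.1338, 59.6), (np.int32(253), 0.0828, -104.9)]
```

View pics/f.png

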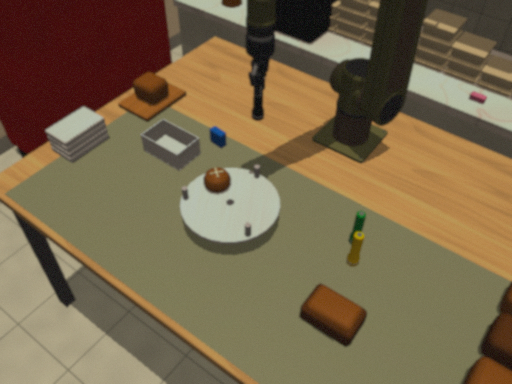

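The final view shows the thermometer upright in the air at (258,90), the loaf in its place on the disc at (217,180), and everything else where it was. I'll hand in.

```bash
python3 -c "
from station import robot
print(robot.sign_off())"
```

```text
the job is handed in; nothing more can be done
None
```

The job is handed in at about 19 s: one push on a post set the stand turning at about one turn in six seconds, the nose stayed within about 6 mm of the loaf's middle, upright and 3 cm above it, for about 8 s while the stand slowed to about one turn in ten seconds, and the arm ended holding the thermometer upright and clear with the loaf still in place.

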